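# File two sample tubes, then hold the scanner over them

## Task

Book in the two new samples at the night desk: take the blue-capped tube from the grey drop-off block and stand it fully down in pocket 1 (one dot) of the white rack, then the green-capped tube in pocket 2 (two dots), letting go of each. Then draw the hand scanner up out of its black cradle, tip it over so that its red window looks down at the two caps (within about 30 degrees of straight down), aimed at the middle between them from about 12 cm away, and finish while still holding it there, still and touching nothing else. Leave the lantern, the sanitiser bottle and the phone where they are.

Things in the scene. Friction and masses are not known exactly. Their poses are not given: they have to be found in the camera images.
- rack: White tube rack, fixed, 130 x 200 x 50 mm high; origin: centre of its underside. Three empty round pockets, 19 mm wide, 42 mm deep (floor 8 mm above the table), at x = -40 (robot side), y = +60 (pocket 1, one black dot), 0 (pocket 2, two dots), -60 mm (pocket 3, three dots, stays empty). At x = +20 and +46 mm two full rows of fixed navy-capped tubes, tops 108 mm above the table.
- pocket1 (a point): Centre of the mouth of pocket 1 (one dot), on the rack's top, 50 mm above the table.
- pocket2 (a point): Centre of the mouth of pocket 2 (two dots), on the rack's top, 50 mm above the table.
- scan_target (a point): Point midway between the axes of pockets 1 and 2, 108 mm above the table, level with the cap tops of two tubes seated there: the scanner is to be aimed at it.
- dropoff: Grey block, fixed, 130 (x) x 60 (y) x 45 mm high, origin at the centre of its underside; two round holes of 19 mm diameter, 38 mm deep, at x = +35 and -35 mm, each holding one of the new tubes (which in which varies). It stands at the left or right of the rack.
- blue_tube: Blue-capped sample tube, loose, 20 g, rigid: 16 mm diameter, 100 mm tall, foot tapered over its last 6 mm to 10 mm diameter; cap 18 mm diameter, its top 20 mm. Origin at the centre of its foot, z along the tube towards the cap. Starts upright in the drop-off block, foot 7 mm above the table.
- green_tube: Green-capped sample tube, otherwise the same as the blue one.
- cradle: Black scanner cradle, fixed: base plate 120 x 100 x 12 mm with an upright socket in its middle, inside 36 (x) x 30 mm (y), walls 6 mm, rim 72 mm above the table, 60 mm deep. Origin: centre of its underside. It stands on the other side of the rack from the drop-off block.
- scanner: Grey T-shaped hand scanner, loose, about 180 g. Origin: centre of the handle's foot, z up the handle (32 x, 26 y, 97 mm). Head on top: x -55 to +35, z 95 to 131 mm, 42 mm wide (y), flat sides to grip from above. Window end is -x: yellow band, red end face. Stands loosely in the cradle, aligned with it, foot 12 mm above the table, 60 mm deep, window towards robot -x within 0.45 rad.
- scanner_window (a point): Centre of the scanner's red window, at x = -55, y = 0, z = 113 mm in the scanner's frame; the window looks along the scanner's -x; its aim is the straight line out of it that way.
- lantern: Lit white camping lantern with a brown top, loose, 94 mm diameter, 145 mm tall, origin at the centre of its underside. Leave alone.
- sanitiser: Clear bottle with a blue cap, loose, 56 mm diameter, 130 mm tall, origin at the centre of its underside. Leave alone.
- phone: Phone lying on the table, loose, 75 (x) x 155 (y) x 9 mm, screen up, origin at the centre of its underside. Leave alone.
Not all that is in view belongs to the job. Leave any orange look-alike of the dropoff alone.

How it is judged:
By the outcome, as a careful person would: the job done as asked, in the order asked, and still so for the second after the job is handed in, while the arm keeps its last pose, push and grip.
It also fails if it takes over 72 s, if anything falls off the work surface, if the arm or the gripper's body presses on something with over 40 N, if the wrist force passes 120 N, or if a joint passes its speed limit or range.

## Robot

A 6-joint arm with a two-finger parallel gripper is mounted at the origin on the work surface. World frame = base frame: x ahead of the robot, y to its left, z up, the work surface at z = 0. Lengths are in mm, angles in rad, forces in N, time in s.
With the tool pointing down it reaches from about 350 to 850 mm from the base axis. Payload 8.1 kg.
Tool frame: the origin (TCP) lies midway between the tips of the shut fingers; the grasp point (between the pads) lies 19 mm behind it; z points along the fingers, y is the line along which they close (so a half turn about z gives the same grasp; the last joint's range is limited). The gripper opens to 85 mm and grips with 20 to 120 N. Pads are 22 mm wide; open, the fingers measure 114 mm over their backs; the gripper's body (76 mm by 85 mm) begins 54 mm behind the grasp point. The pads swing forward as they close: fully open they stand 13 mm farther back than shut.
Start: joints at [-1.355, 0.13, 1.488, -0, 1.523, -0.085], TCP at [177.791, -573.058, 231.292] pointing down, gripper open.
Joint ranges: [-2.96, 2.96], [-0.89, 2.26], [0.02, 2.5], [-1.34, 4.48], [0, 2.73], [-2.66, 2.66]. Speed limits (rad/s): [2.39, 2.39, 2.79, 3.14, 3.14, 3.14].

## Interface

Orientations are given as a unit quaternion [x, y, z, w].
In Python, from station import bot gives the robot as it stands.
- The arm moves only by the tool jog_arm, never from a script. Its argument "plan" is a list of rows, each an object of numbers: "dx", "dy", "dz": the shift along the tool's x, y, z as a fraction of full scale; "spin": the turn about the tool's z as a fraction of full scale; "grip": the opening, from -1 (shut) to 1 (fully open). In form: [{"dx": .., "dy": .., "dz": .., "spin": .., "grip": ..}, ...]. A call has exactly 5 rows; each row shifts and turns the commanded pose from where the row before left it, along the tool's axes as they then stand; what a row does not reach is not made up. Full scale, the value 1, is 100 cm for a shift and 0.5 rad for a turn. A row lasts 1/10 s, in which the tool goes at most 50 mm and 8.59 degrees, less where a joint would pass 70% of its speed; a pose out of reach is approached as far as the arm can. A call with a number of a shift or a turn outside -1 to 1 is refused whole. A call with a gripper value outside its range is refused whole. The fingers move at their own pace and stop on an object; "force" is the grip in N (left out, the last holds). Time passes only in rows, so rows that do not move let the fingers close, or fill a call up. It gives the time, the measured TCP pose, the force, the opening and the grip force at its end, in the units of the state.
- bot.get_state(): the state, without advancing time (a new reading comes with each control period).
- bot.capture(name): name is "scene" or "top"; returns the picture (384x512x3 uint8, red, green, blue); there is no depth.
- bot.calibration(name): a dict with "vertical_fov" (degrees; the focal length in pixels is half the picture's height over the tangent of half this angle, whatever the lens; pixels are square), "cx", "cy" (the principal point, pixels), "extrinsics" (4x4, takes a point from world to camera coordinates). Camera axes: x right, y down, z forward; pixel columns grow to the right and rows downward; lengths in mm; the calibration is good to about 2 mm. A picture is of the moment at which its call begins. calibration takes no time and is no camera call.
- bot.sign_off(): hands the job in; it is judged then, once.
The state is a dict: "time_s": time; "joints": joint angles; "qvel": joint speeds; "effort": joint torques, N m; "ee_pos": TCP position; "tool_rot": TCP orientation; "ft_force": force on the tool from outside, world axes, zero at the start; "wrist_torque": the same for the moment, N m; "finger_gap": finger opening in mm; "finger_force": force on a finger pad.
Only numpy, scipy, OpenCV 4.12 (cv2) and the standard library are available. Lean on these libraries where they do the work, as an engineer would, in place of code of your own. Each camera call takes 0.05 s, during which the arm holds its last target. There are 200 camera calls.

## Working session

There is one attempt and no reset: what is moved stays moved. The work goes in short steps, Python scripts to look and compute and a tool call to move; the robot and the scene stay as the last step left them, time stands still between calls to the robot, and variables do not carry over. Pictures are saved under pics/ and viewed, at most 12 in all, crops included, and the job is handed in when it is done.

Besides the shell and the picture viewer there is one more tool, called after "Emit:" as name(argument=value, ...), one argument or row to a line, values as JSON. jog_arm: Moves the arm, as the interface text tells. Its arguments: {"type":"object","properties":{"plan":{"type":"array","items":{"type":"object","properties":{"dx":{"type":"number","minimum":-1,"maximum":1},"dy":{"type":"number","minimum":-1,"maximum":1},"dz":{"type":"number","minimum":-1,"maximum":1},"spin":{"type":"number","minimum":-1,"maximum":1},"grip":{"type":"number"}}}},"force":{"type":"number"}},"required":["plan"]}

```bash
mkdir -p pics; ls
python3 - <<'E'
from station import bot
import cv2,numpy as np
for n in("scene","top"):
    im=bot.capture(n); cv2.imwrite(f"pics/{n}0.png",im[:,:,::-1]); c=bot.calibration(n); print(n,c)
s=bot.get_state();print(s)
E
```

```text
pics
scene {'vertical_fov': 48.82285860241724, 'cx': 254.50836604667435, 'cy': 186.70213803934078, 'extrinsics': array([[ 7.65461896e-01,  6.43192241e-01,  1.92828324e-02,
        -4.11365924e+02],
       [ 4.60114056e-01, -5.26140095e-01, -7.15172466e-01,
        -2.42401112e+02],
       [-4.49847910e-01,  5.56309573e-01, -6.98681985e-01,
         1.46506412e+03],
       [ 0.00000000e+00,  0.00000000e+00,  0.00000000e+00,
         1.00000000e+00]])}
top {'vertical_fov': 51.29716925802267, 'cx': 257.9441049767978, 'cy': 189.4004881851779, 'extrinsics': array([[-1.24899447e-02, -9.99591435e-01,  2.57092183e-02,
        -8.79692836e+01],
       [-9.97201250e-01,  1.05564322e-02, -7.40150564e-02,
         5.95449212e+02],
       [ 7.37134188e-02, -2.65617086e-02, -9.96925678e-01,
         1.17790327e+03],
       [ 0.00000000e+00,  0.00000000e+00,  0.00000000e+00,
         1.00000000e+00]])}
{'time_s': 0.1, 'joints': array([-1.35541502e+00,  1.31079017e-01,  1.48920945e+00,  8.41103345e-06,
        1.52304081e+00, -8.54060197e-02]), 'qvel': array([ 6.41522473e-04,  5.61390479e-05, -1.51757188e-03,  1.62192995e-04,
       -1.53005872e-03,  1.13947734e-03]), 'effort': array([ 8.68106126e-04, -5.70951641e+01, -5.01943231e+01, -1.13921994e-04,
        8.09412712e-03,  4.00682154e-06]), 'ee_pos': array([ 177.67156231, -572.54083217,  230.33186113]), 'tool_rot': array([ 9.88711831e-01,  1.49827104e-01, -5.21981965e-05, -8.66752412e-04]), 'ft_force': array([ 0.88645591, -0.00928063,  0.04520797]), 'wrist_torque': array([ 0.04063527, -0.0012681 ,  0.00568855]), 'finger_force': 0.0, 'finger_gap': 85.60730993704816}
```

View pics/scene0.png

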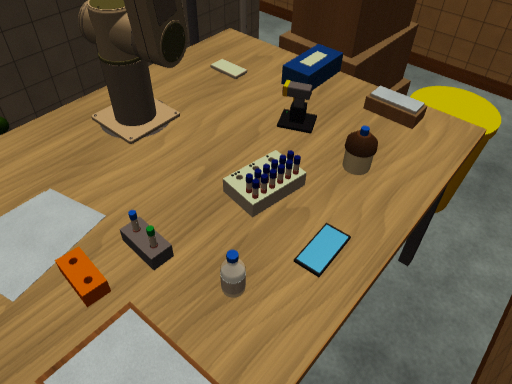

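View pics/top0.png

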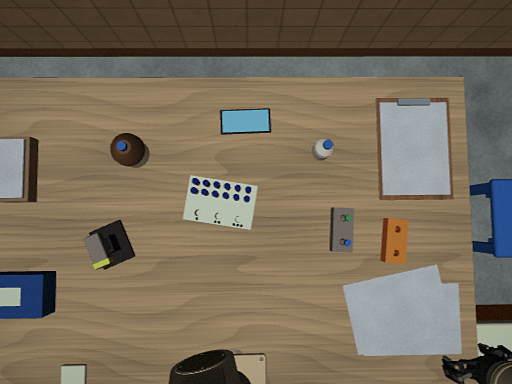

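The top view shows these positions:
- Grey drop-off block at (343,230), with the blue tube near the robot at (347,242) and the green one at (347,218).
- White rack at (220,203), with its pockets along the near edge at (197,215), (217,219) and (237,221).
- Cradle and scanner at (110,245).

Things that could be mistaken for what I want:
- **Drop-off block:** the orange block at (395,240).
- **Blue cap:** the sanitiser cap at (328,144), the lantern's blue spot at (122,146) and the navy caps at (220,188).

By the description I choose the grey block and its two tubes. I'll check that in a crop together with the measurements.

```bash
cat > h.py <<'E'
import cv2,numpy as np
from station import bot
def cam(n):
    c=bot.calibration(n);f=192/np.tan(np.radians(c['vertical_fov'])/2)
    E=c['extrinsics'];return f,c['cx'],c['cy'],E[:3,:3],E[:3,3]
def ray(n,p,z):
    f,cx,cy,R,t=cam(n);C=-R.T@t
    d=R.T@np.array([(p[0]-cx)/f,(p[1]-cy)/f,1.]);return C+d*(z-C[2])/d[2]
def proj(n,P):
    f,cx,cy,R,t=cam(n);q=R@np.asarray(P,float)+t;return np.array([cx+f*q[0]/q[2],cy+f*q[1]/q[2]])
def tri(pa,pb):
    A=[];b=[]
    for n,p in(("scene",pa),("top",pb)):
        f,cx,cy,R,t=cam(n)
        for k,u in((0,(p[0]-cx)/f),(1,(p[1]-cy)/f)):
            A.append(R[k]-u*R[2]);b.append(u*t[2]-t[k])
    return np.linalg.lstsq(np.array(A),np.array(b),rcond=None)[0]
def blobs(m,a=4,off=(0,0)):
    n,l,s,c=cv2.connectedComponentsWithStats(m.astype(np.uint8))
    return [(np.round(c[i]+off,2),int(s[i,4])) for i in range(1,n) if s[i,4]>=a]
E
python3 - <<'E'
from h import *
T=cv2.imread("pics/top0.png");S=cv2.imread("pics/scene0.png")
def roi(I,x0,x1,y0,y1): return I[y0:y1,x0:x1].astype(int)
def show(nm,m,off,a=4):
    print(nm,[(p.tolist(),s) for p,s in blobs(m,a,off)])
r=roi(T,325,362,200,260);b,g,rr=r[...,0],r[...,1],r[...,2]
show("Tblue",(b>rr+50)&(b>g+30),(325,200));show("Tgreen",(g>rr+40)&(g>b+30),(325,200))
for nm,box in(("S",(110,175,200,270)),):
    r=roi(S,*box);b,g,rr=r[...,0],r[...,1],r[...,2];o=(box[0],box[2])
    show("Sblue",(b>rr+50)&(b>g+30),o);show("Sgreen",(g>rr+40)&(g>b+30),o)
r=roi(T,180,262,170,235);b,g,rr=r[...,0],r[...,1],r[...,2]
show("Tnavy",(b>rr+30),(180,170),6)
wm=(r.min(2)>120); 
dark=(r.max(2)<90)&~(b>rr+30); show("dark",dark,(180,170),3)
cs,_=cv2.findContours(wm.astype(np.uint8),cv2.RETR_EXTERNAL,2);c=max(cs,key=cv2.contourArea);q=cv2.minAreaRect(c);print("rack",cv2.boxPoints(q)+[180,170])
for p in cv2.boxPoints(q)+[180,170]: print(np.round(ray("top",p,50),1))
# scanner yellow
for nm,I,n,box in(("top",T,"top",(75,145,210,280)),("scene",S,"scene",(265,330,70,140))):
    r=roi(I,*box);b,g,rr=r[...,0],r[...,1],r[...,2];m=(rr>110)&(g>110)&(b<70)
    show(nm+"yellow",m,(box[0],box[2])); 
cr=lambda I,x,y,w,h,k:cv2.resize(I[y:y+h,x:x+w],None,fx=k,fy=k,interpolation=cv2.INTER_CUBIC)
A=np.hstack([cr(T,180,170,80,65,5),cr(T,320,200,80,65,5)]);B=np.hstack([cr(T,75,212,80,55,5),cr(S,265,75,80,55,5)])
cv2.imwrite("pics/crop1.png",np.vstack([A,B]))
E
```

```text
Tblue [([347.29, 242.5], 34)]
Tgreen [([348.21, 217.45], 33)]
Sblue [([131.68, 212.45], 38)]
Sgreen [([149.31, 228.28], 39)]
Tnavy [([194.69, 180.56], 32), ([205.5, 182.5], 32), ([216.19, 184.03], 31), ([226.59, 185.72], 29), ([237.24, 187.48], 29), ([193.29, 189.71], 31), ([247.97, 189.1], 30), ([203.87, 191.53], 30), ([214.48, 193.23], 31), ([225.29, 194.71], 31), ([235.82, 196.61], 28), ([246.41, 198.28], 29)]
dark [([197.44, 183.22], 9), ([208.0, 185.0], 7), ([218.5, 187.0], 4), ([228.5, 188.25], 4), ([195.57, 192.0], 7), ([206.5, 194.0], 6), ([217.25, 195.25], 4), ([226.5, 197.75], 4), ([236.5, 199.75], 4), ([195.43, 212.71], 7), ([196.5, 218.5], 4), ([214.5, 221.5], 4), ([218.5, 221.5], 4), ([233.4, 224.2], 5), ([237.5, 224.5], 4), ([240.67, 225.67], 3)]
rack [[182.02339935 218.60374451]
 [189.09360504 174.4149785 ]
 [257.69734192 185.39157867]
 [250.62713623 229.58034515]]
[509.6 127.7  50. ]
[638.6 107.2  50. ]
[604.2 -93.5  50. ]
[475.3 -71.3  50. ]
topyellow [([108.2, 260.0], 5)]
sceneyellow [([271.85, 73.71], 104), ([272.99, 89.07], 141), ([286.5, 82.97], 32), ([318.83, 101.56], 452), ([275.58, 101.36], 77), ([273.58, 118.43], 295), ([320.58, 121.23], 53), ([319.42, 131.04], 140), ([290.6, 134.12], 163), ([290.44, 138.0], 9), ([328.0, 138.0], 10)]
```

View pics/crop1.png

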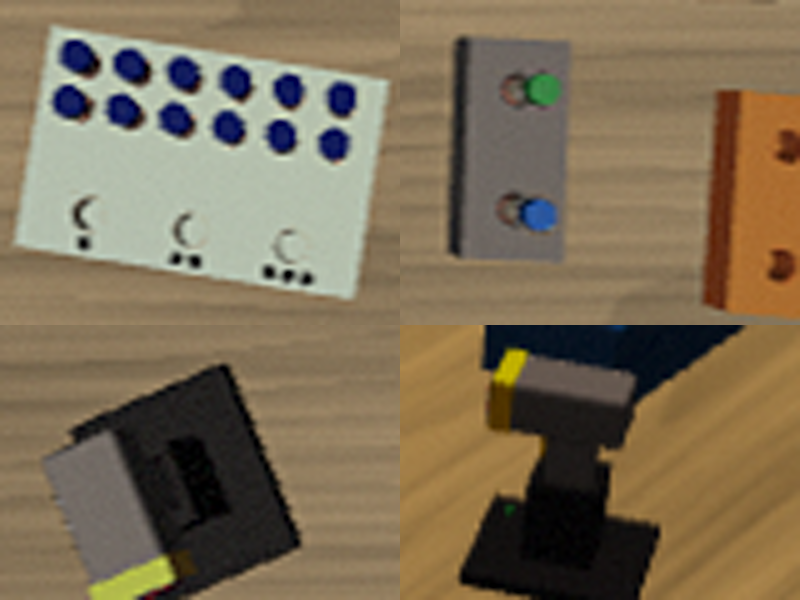

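The crop confirms the choice. The grey block holds green at (348,217) and blue at (347,242), and the orange one is the empty look-alike. The one-dot pocket is the leftmost, near (197,213). The scanner head is grey with its yellow end at the lower right, pointing towards the robot.

Run:
```python
from h import *
T=cv2.imread("pics/top0.png");S=cv2.imread("pics/scene0.png")
for nm,a,b in(("blue",(131.68,212.45),(347.29,242.5)),("green",(149.31,228.28),(348.21,217.45))):
    print(nm,"tri",np.round(tri(a,b),1),"top@105",np.round(ray("top",b,105),1),"scene@100",np.round(ray("scene",a,100),1))
row2=[(194.69,180.56),(205.5,182.5),(216.19,184.03),(226.59,185.72),(237.24,187.48),(247.97,189.1)]
row1=[(193.29,189.71),(203.87,191.53),(214.48,193.23),(225.29,194.71),(235.82,196.61),(246.41,198.28)]
P2=np.array([ray("top",p,105) for p in row2]);P1=np.array([ray("top",p,105) for p in row1])
d=(P1[0]-P1[-1]+P2[0]-P2[-1])[:2];yaw=np.arctan2(-d[0],d[1]);c,s=np.cos(yaw),np.sin(yaw);R=np.array([[c,-s],[s,c]])
o=(P1.mean(0)+P2.mean(0))[:2]/2-R@[33,0]
print("yaw",yaw,"rack o(caps)",o,"rowgap",np.linalg.norm((P2-P1).mean(0)))
cor=np.array([[509.6,127.7],[638.6,107.2],[604.2,-93.5],[475.3,-71.3]]);print("o corners",cor.mean(0))
for k in(60,0,-60):
    p=o+R@[-40,k];print("pocket",k,np.round(p,1),proj("top",[*p,50]))
print("dots top", [np.round(ray("top",p,50)[:2],1) for p in((196.5,218.5),(216.5,221.5),(237.3,224.8))])
# scanner head top
x0,y0=70,205;r=T[y0:285,x0:150];hsv=cv2.cvtColor(r,cv2.COLOR_BGR2HSV)
b,g,rr=[r[...,i].astype(int) for i in range(3)]
yel=(rr>120)&(g>120)&(b<110)&(rr-b>60)&(hsv[...,0]>25)
sat=r.max(2).astype(int)-r.min(2)
grey=(sat<28)&(r.max(2)>65)&(r.max(2)<190)
black=(r.max(2)<50)
for nm,m,z in(("yellow",yel,143),("grey",grey,143),("head",yel|grey,143),("black",black,12)):
    m=cv2.morphologyEx(m.astype(np.uint8),cv2.MORPH_OPEN,np.ones((2,2)))
    cs,_=cv2.findContours(m,cv2.RETR_EXTERNAL,2);c=max(cs,key=cv2.contourArea);q=cv2.minAreaRect(c);bp=cv2.boxPoints(q)+[x0,y0]
    W=np.array([ray("top",p,z)[:2] for p in bp]);print(nm,np.round(bp,1).tolist(),"W",np.round(W,1).tolist(),"c",np.round(W.mean(0),1),"sides",np.round([np.linalg.norm(W[i]-W[(i+1)%4]) for i in range(4)],0),"ang",np.round([np.arctan2(*(W[(i+1)%4]-W[i])[::-1]) for i in range(4)],3))
```

```text
blue tri [ 437.8 -339.1  106.7] top@105 [ 437.3 -339.9  105. ] scene@100 [ 432.4 -335.8  100. ]
green tri [ 507.3 -343.6  106.8] top@105 [ 506.9 -344.5  105. ] scene@100 [ 502.5 -340.3  100. ]
yaw -0.17065829286291895 rack o(caps) [556.78249077  17.17139307] rowgap 25.8339090882565
o corners [556.925  17.525]
pocket 60 [527.6  83.1] [197.4078144  212.24722134]
pocket 0 [517.4  24. ] [217.77075974 215.50304734]
pocket -60 [507.2 -35.2] [238.10509369 218.75429867]
dots top [array([509.4,  85.7]), array([500. ,  27.7]), array([489.6, -32.7])]
yellow [[93.2, 265.2], [108.4, 258.7], [110.4, 263.4], [95.2, 269.9]] W [[389.7, 345.5], [406.1, 306.0], [393.7, 300.6], [377.3, 340.1]] c [391.7 323. ] sides [43. 14. 43. 14.] ang [-1.177 -2.726  1.964  0.418]
grey [[83.2, 239.5], [97.4, 233.4], [108.1, 258.2], [93.9, 264.3]] W [[457.4, 373.0], [473.0, 335.9], [407.2, 306.9], [391.8, 343.9]] c [432.4 339.9] sides [40. 72. 40. 72.] ang [-1.173 -2.726  1.965  0.417]
head [[82.4, 239.8], [97.6, 233.3], [110.4, 263.4], [95.2, 269.9]] W [[456.5, 375.2], [473.1, 335.6], [393.7, 300.6], [377.3, 340.1]] c [425.2 337.9] sides [43. 87. 43. 87.] ang [-1.173 -2.726  1.964  0.418]
black [[89.9, 232.9], [121.0, 219.9], [136.3, 256.8], [105.3, 269.7]] W [[470.9, 406.5], [508.1, 315.5], [398.3, 268.9], [361.8, 359.6]] c [434.7 337.6] sides [ 98. 119.  98. 119.] ang [-1.183 -2.74   1.954  0.406]
```

Emit:
jog_arm(
  plan=[
    {"spin": 0.236},
    {"spin": 0.236},
    {"spin": 0.236},
    {"spin": 0.236},
    {"dx": 0.02},
  ],
)

```text
$.plan[0]: bad value
```

Emit:
jog_arm(
  plan=[
    {"dx": 0.027,"dy": -0.034},
    {"dx": 0.027,"dy": -0.034},
    {"dx": 0.027,"dy": -0.034},
    {"dx": 0.027,"dy": -0.034},
    {"dx": 0.027,"dy": -0.034},
  ],
)

```text
$.plan[0]: bad value
```

Emit:
jog_arm(
  plan=[
    {"dx": 0.027,"dy": -0.034},
    {"dx": 0.027,"dy": -0.034},
    {"dy": -0.034},
    {"grip": -0.1},
    {"dx": 0},
  ],
)

```text
$.plan[0]: bad value
```

Every row needs all of its fields.

Emit:
jog_arm(
  plan=[
    {"dx": 0,"dy": 0,"dz": 0,"spin": 0.236,"grip": 1},
    {"dx": 0,"dy": 0,"dz": 0,"spin": 0.236,"grip": 1},
    {"dx": 0,"dy": 0,"dz": 0,"spin": 0.236,"grip": 1},
    {"dx": 0,"dy": 0,"dz": 0,"spin": 0.236,"grip": 1},
    {"dx": 0.02,"dy": 0,"dz": 0,"spin": 0,"grip": 1},
  ],
)

```text
time_s: 0.6
ee_pos: [195.9, -576.3, 230.8]
tool_rot: [0.996, -0.089, -0.001, -0.0]
ft_force: [0.2, -0.8, -0.3]
finger_gap: 85.3
finger_force: 0.0
```

Emit:
jog_arm(
  plan=[
    {"dx": 0.027,"dy": -0.034,"dz": 0,"spin": 0,"grip": 1},
    {"dx": 0.027,"dy": -0.034,"dz": 0,"spin": 0,"grip": 1},
    {"dx": 0.027,"dy": -0.034,"dz": 0,"spin": 0,"grip": 1},
    {"dx": 0.027,"dy": -0.034,"dz": 0,"spin": 0,"grip": 1},
    {"dx": 0.027,"dy": -0.034,"dz": 0,"spin": 0,"grip": 1},
  ],
)

```text
time_s: 1.1
ee_pos: [360.4, -430.4, 230.8]
tool_rot: [0.996, -0.086, -0.0, -0.0]
ft_force: [0.9, -0.3, -0.3]
finger_gap: 85.5
finger_force: 0.0
```

Emit:
jog_arm(
  plan=[
    {"dx": 0.027,"dy": -0.034,"dz": 0,"spin": 0,"grip": 1},
    {"dx": 0.027,"dy": -0.034,"dz": 0,"spin": 0,"grip": 1},
    {"dx": 0.007,"dy": -0.034,"dz": 0,"spin": 0,"grip": 0},
    {"dx": 0,"dy": 0,"dz": 0,"spin": 0,"grip": 0},
    {"dx": 0,"dy": 0,"dz": 0,"spin": 0,"grip": 0},
  ],
)

```text
time_s: 1.6
ee_pos: [437.1, -341.2, 231.0]
tool_rot: [0.996, -0.085, -0.0, 0.0]
ft_force: [0.2, -0.3, 0.3]
finger_gap: 44.4
finger_force: 0.0
```

```bash
cat >> h.py <<'E'
from scipy.spatial.transform import Rotation as Ro
def go(x,y,z):
    s=bot.get_state();R=Ro.from_quat(s['tool_rot']).as_matrix();d=R.T@(np.array([x,y,z])-s['ee_pos'])
    print("t",round(s['time_s'],2),"pos",s['ee_pos'].round(1),"toolx",R[:,0].round(3),"toolz",R[:,2].round(3),"yaw",np.arctan2(R[1,0],R[0,0]).round(4),"gap",round(s['finger_gap'],1),"F",s['ft_force'].round(1),s['finger_force'],"\nd(m, tool)",(d/1000).round(4))
E
python3 -c "
from h import *
go(437.6,-339.4,78);cv2.imwrite('pics/top1.png',bot.capture('top')[:,:,::-1])"
```

```text
t 1.6 pos [ 437.1 -341.2  231. ] toolx [ 0.986 -0.168 -0.001] toolz [-0.001  0.    -1.   ] yaw -0.1692 gap 44.4 F [ 0.2 -0.3  0.3] 0.0 
d(m, tool) [ 0.0003 -0.0019  0.153 ]
```

Emit:
jog_arm(
  plan=[
    {"dx": 0,"dy": -0.002,"dz": 0.04,"spin": 0,"grip": 0},
    {"dx": 0,"dy": 0,"dz": 0.04,"spin": 0,"grip": 0},
    {"dx": 0,"dy": 0,"dz": 0.04,"spin": 0,"grip": 0},
    {"dx": 0,"dy": 0,"dz": 0.033,"spin": 0,"grip": 0},
    {"dx": 0,"dy": 0,"dz": 0,"spin": 0,"grip": 0},
  ],
)

```text
time_s: 2.15
ee_pos: [433.1, -338.1, 72.5]
tool_rot: [0.996, -0.087, -0.004, -0.003]
ft_force: [-0.6, 0.8, 0.6]
finger_gap: 43.0
finger_force: 0.0
```

Emit:
jog_arm(
  plan=[
    {"dx": 0,"dy": 0,"dz": 0,"spin": 0,"grip": -1},
    {"dx": 0,"dy": 0,"dz": 0,"spin": 0,"grip": -1},
    {"dx": 0,"dy": 0,"dz": 0,"spin": 0,"grip": -1},
    {"dx": 0,"dy": 0,"dz": 0,"spin": 0,"grip": -1},
    {"dx": 0,"dy": 0,"dz": 0,"spin": 0,"grip": -1},
  ],
  force=25,
)

```text
time_s: 2.65
ee_pos: [438.5, -341.0, 80.4]
tool_rot: [0.996, -0.085, 0.001, 0.001]
ft_force: [-0.0, -0.3, 7.5]
finger_gap: 17.1
finger_force: 24.9
```

Emit:
jog_arm(
  plan=[
    {"dx": 0,"dy": 0,"dz": -0.01,"spin": 0,"grip": -1},
    {"dx": 0,"dy": 0,"dz": -0.025,"spin": 0,"grip": -1},
    {"dx": 0,"dy": 0,"dz": -0.025,"spin": 0,"grip": -1},
    {"dx": 0,"dy": 0,"dz": -0.025,"spin": 0,"grip": -1},
    {"dx": 0,"dy": 0,"dz": -0.025,"spin": 0,"grip": -1},
  ],
)

```text
time_s: 3.15
ee_pos: [437.3, -339.7, 190.1]
tool_rot: [0.996, -0.085, 0.0, 0.0]
ft_force: [0.7, 0.4, -0.5]
finger_gap: 17.2
finger_force: 24.7
```

```bash
python3 -c "
from h import *
go(527.6,83.1,190);go(527.6,83.1,190);S=bot.capture('scene')[:,:,::-1];T=bot.capture('top')[:,:,::-1]
cv2.imwrite('pics/c2.png',np.vstack([cv2.resize(S[130:280,70:270],None,fx=3,fy=3)[:300],cv2.resize(T[170:270,270:470],None,fx=3,fy=3)[:300]]))"
```

```text
t 3.15 pos [ 437.3 -339.7  190.1] toolx [ 0.985 -0.17   0.   ] toolz [ 0. -0. -1.] yaw -0.171 gap 17.2 F [ 0.7  0.4 -0.5] 24.683716893196106 
d(m, tool) [ 0.0171 -0.432  -0.    ]
t 3.15 pos [ 437.3 -339.7  190.1] toolx [ 0.985 -0.17   0.   ] toolz [ 0. -0. -1.] yaw -0.171 gap 17.2 F [ 0.7  0.4 -0.5] 24.683716893196106 
d(m, tool) [ 0.0171 -0.432  -0.    ]
```

View pics/c2.png

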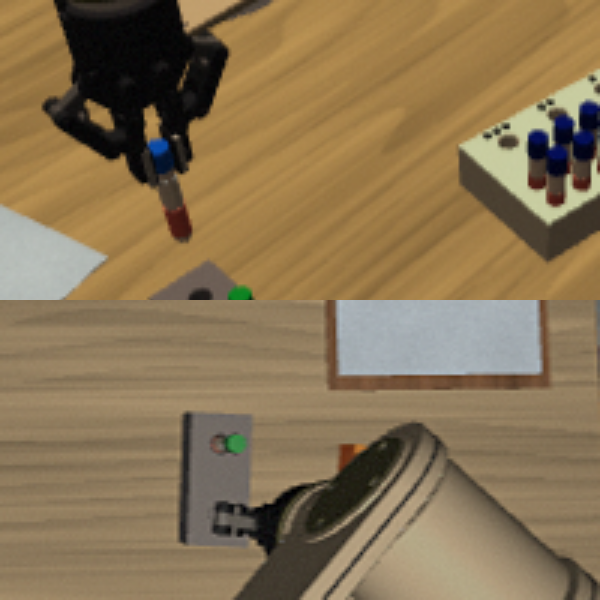

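The blue tube is held by its cap, at (123,180) to (131,210) in the full scene picture, and the green one still stands in the block. I'll carry it over pocket 1 and check its lean there.

Emit:
jog_arm(
  plan=[
    {"dx": 0.003,"dy": -0.03,"dz": 0,"spin": 0,"grip": -1},
    {"dx": 0.003,"dy": -0.042,"dz": 0,"spin": 0,"grip": -1},
    {"dx": 0.003,"dy": -0.042,"dz": 0,"spin": 0,"grip": -1},
    {"dx": 0.003,"dy": -0.042,"dz": 0,"spin": 0,"grip": -1},
    {"dx": 0.005,"dy": -0.042,"dz": 0,"spin": 0,"grip": -1},
  ],
)

```text
time_s: 3.75
ee_pos: [487.4, -145.9, 187.8]
tool_rot: [0.996, -0.086, -0.0, -0.0]
ft_force: [0.8, 0.5, 0.1]
finger_gap: 17.3
finger_force: 24.7
```

Emit:
jog_arm(
  plan=[
    {"dx": 0,"dy": -0.042,"dz": 0,"spin": 0,"grip": -1},
    {"dx": 0,"dy": -0.042,"dz": 0,"spin": 0,"grip": -1},
    {"dx": 0,"dy": -0.042,"dz": 0,"spin": 0,"grip": -1},
    {"dx": 0,"dy": -0.042,"dz": 0,"spin": 0,"grip": -1},
    {"dx": 0,"dy": -0.034,"dz": 0,"spin": 0,"grip": -1},
  ],
)

```text
time_s: 4.25
ee_pos: [521.8, 53.7, 187.8]
tool_rot: [0.996, -0.085, -0.0, -0.0]
ft_force: [0.4, -1.2, -0.1]
finger_gap: 17.1
finger_force: 24.7
```

Emit:
jog_arm(
  plan=[
    {"dx": 0,"dy": -0.02,"dz": 0,"spin": 0,"grip": -1},
    {"dx": 0,"dy": -0.012,"dz": 0,"spin": 0,"grip": -1},
    {"dx": 0,"dy": 0,"dz": 0,"spin": 0,"grip": -1},
    {"dx": 0,"dy": 0,"dz": 0,"spin": 0,"grip": -1},
    {"dx": 0,"dy": 0,"dz": 0,"spin": 0,"grip": -1},
  ],
)

```text
time_s: 4.75
ee_pos: [527.6, 81.8, 188.2]
tool_rot: [0.996, -0.086, -0.0, 0.0]
ft_force: [-0.1, -0.2, -1.2]
finger_gap: 16.8
finger_force: 24.7
```

```bash
python3 -c "
from h import *
go(527.6,83.1,150)
S=bot.capture('scene')[:,:,::-1].copy()
r=S[90:230,200:330].astype(int);b,g,R=r[...,0],r[...,1],r[...,2]
print('cap',[(p.tolist(),s) for p,s in blobs((b>R+70)&(b>g+40)&(b>120),10,(200,90))]);print('red',[(p.tolist(),s) for p,s in blobs((R>g+60)&(R>b+60)&(R>90),10,(200,90))])
s=bot.get_state()['ee_pos']
for z in(115,130,190,200,210,220):print(z,proj('scene',[s[0],s[1],z]))
cv2.imwrite('pics/c3.png',cv2.resize(S[90:240,190:340],None,fx=4,fy=4,interpolation=2))"
```

```text
t 4.75 pos [527.6  81.8 188.2] toolx [ 0.985 -0.172 -0.   ] toolz [-0. -0. -1.] yaw -0.1724 gap 16.8 F [-0.1 -0.2 -1.2] 24.70378339290619 
d(m, tool) [-0.0002 -0.0013  0.0382]
cap []
red []
115 [271.28333311 142.40635407]
130 [271.53550845 138.17554851]
190 [272.59055724 120.47474468]
200 [272.77398605 117.39731603]
210 [272.95969023 114.28171284]
220 [273.1477124  111.12722036]
```

View pics/c3.png

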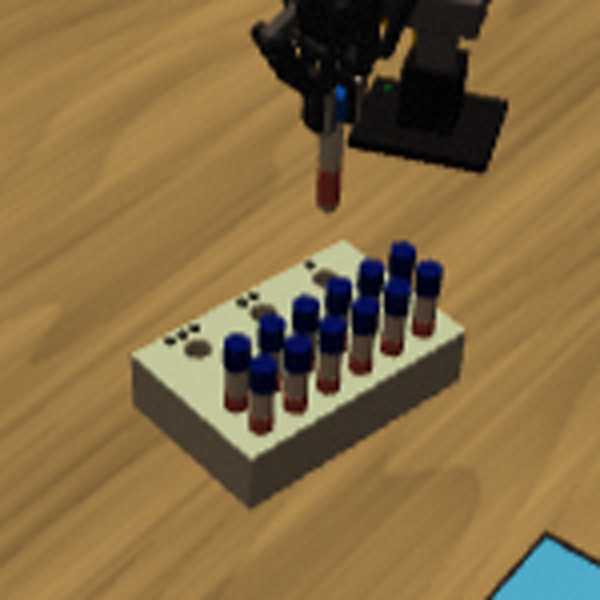

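The crop shows the held tube hanging plumb. Its foot is at scene (271.7,142.5), matching the expected (271.3,142.4), and it is right above the one-dot pocket at (271,159). Lowering it now.

Emit:
jog_arm(
  plan=[
    {"dx": 0,"dy": -0.001,"dz": 0.02,"spin": 0,"grip": -1},
    {"dx": 0,"dy": 0,"dz": 0.02,"spin": 0,"grip": -1},
    {"dx": 0,"dy": 0,"dz": 0.015,"spin": 0,"grip": -1},
    {"dx": 0,"dy": 0,"dz": 0.01,"spin": 0,"grip": -1},
    {"dx": 0,"dy": 0,"dz": 0.01,"spin": 0,"grip": -1},
  ],
)

```text
time_s: 5.3
ee_pos: [527.9, 83.5, 112.8]
tool_rot: [0.996, -0.086, 0.0, 0.0]
ft_force: [-0.3, 0.6, -0.0]
finger_gap: 17.3
finger_force: 24.7
```

Emit:
jog_arm(
  plan=[
    {"dx": 0,"dy": 0,"dz": 0.008,"spin": 0,"grip": -1},
    {"dx": 0,"dy": 0,"dz": 0.008,"spin": 0,"grip": -1},
    {"dx": 0,"dy": 0,"dz": 0.008,"spin": 0,"grip": -1},
    {"dx": 0,"dy": 0,"dz": 0.005,"spin": 0,"grip": -1},
    {"dx": 0,"dy": 0,"dz": 0,"spin": 0,"grip": -1},
  ],
)

```text
time_s: 5.8
ee_pos: [527.3, 83.9, 83.4]
tool_rot: [0.996, -0.085, -0.001, 0.0]
ft_force: [-0.1, -0.7, 0.4]
finger_gap: 17.3
finger_force: 24.7
```

Emit:
jog_arm(
  plan=[
    {"dx": 0,"dy": 0,"dz": 0.002,"spin": 0,"grip": -1},
    {"dx": 0,"dy": 0,"dz": 0.001,"spin": 0,"grip": -1},
    {"dx": 0,"dy": 0,"dz": 0,"spin": 0,"grip": -1},
    {"dx": 0,"dy": 0,"dz": 0,"spin": 0,"grip": -0.25},
    {"dx": 0,"dy": 0,"dz": 0,"spin": 0,"grip": -0.25},
  ],
)

```text
time_s: 6.3
ee_pos: [527.9, 84.0, 81.5]
tool_rot: [0.996, -0.085, 0.0, -0.0]
ft_force: [-0.9, -0.3, -0.8]
finger_gap: 32.1
finger_force: 0.0
```

Emit:
jog_arm(
  plan=[
    {"dx": 0,"dy": 0,"dz": 0,"spin": 0,"grip": -0.25},
    {"dx": 0,"dy": 0,"dz": -0.01,"spin": 0,"grip": -0.25},
    {"dx": 0,"dy": 0,"dz": -0.03,"spin": 0,"grip": -0.25},
    {"dx": 0,"dy": 0,"dz": -0.04,"spin": 0,"grip": -0.25},
    {"dx": 0,"dy": 0,"dz": -0.04,"spin": 0,"grip": -0.25},
  ],
)

```text
time_s: 6.8
ee_pos: [527.3, 83.9, 203.0]
tool_rot: [0.996, -0.086, -0.0, 0.0]
ft_force: [0.5, -0.2, 0.4]
finger_gap: 32.0
finger_force: 0.0
```

```bash
python3 -c "
from h import *
go(507.1,-344,190)
S=bot.capture('scene')[:,:,::-1]
r=S[90:200,200:330].astype(int);b,g,R=r[...,0],r[...,1],r[...,2]
bl=[(p.tolist(),s) for p,s in blobs((b>R+70)&(b>g+20),10,(200,90))];print(bl)
for z in(98,108):print(z,proj('scene',[527.6,83.1,z]))
r=S[200:270,110:175].astype(int);b,g,R=r[...,0],r[...,1],r[...,2]
print('green',blobs((g>R+40)&(g>b+30),4,(110,200)))
"
```

```text
t 6.8 pos [527.3  83.9 203. ] toolx [ 0.985 -0.17  -0.001] toolz [-0.001 -0.    -1.   ] yaw -0.1712 gap 32.0 F [ 0.5 -0.2  0.4] 0.0 
d(m, tool) [0.053  0.4251 0.013 ]
[([272.28, 143.61], 18), ([290.2, 152.3], 10), ([296.83, 156.92], 12), ([274.5, 161.0], 14), ([289.14, 161.07], 14), ([266.08, 165.75], 12), ([281.12, 165.75], 16), ([257.5, 170.29], 14), ([272.6, 170.67], 15), ([248.92, 175.25], 12), ([264.2, 175.6], 15), ([255.35, 180.71], 17)]
98 [271.29350617 146.88795922]
108 [271.45942106 144.13148707]
green [(array([149.39, 228.27]), 41)]
```

Emit:
jog_arm(
  plan=[
    {"dx": 0.005,"dy": 0.03,"dz": 0,"spin": 0,"grip": -0.1},
    {"dx": 0.005,"dy": 0.042,"dz": 0,"spin": 0,"grip": 0},
    {"dx": 0.005,"dy": 0.042,"dz": 0,"spin": 0,"grip": 0},
    {"dx": 0.005,"dy": 0.042,"dz": 0,"spin": 0,"grip": 0},
    {"dx": 0.005,"dy": 0.042,"dz": 0,"spin": 0,"grip": 0},
  ],
)

```text
time_s: 7.35
ee_pos: [518.6, -117.1, 202.2]
tool_rot: [0.996, -0.085, 0.001, 0.0]
ft_force: [0.0, 0.0, -0.2]
finger_gap: 42.5
finger_force: 0.0
```

Emit:
jog_arm(
  plan=[
    {"dx": 0.005,"dy": 0.042,"dz": 0,"spin": 0,"grip": 0},
    {"dx": 0.005,"dy": 0.042,"dz": 0,"spin": 0,"grip": 0},
    {"dx": 0.005,"dy": 0.042,"dz": 0,"spin": 0,"grip": 0},
    {"dx": 0.005,"dy": 0.042,"dz": 0,"spin": 0,"grip": 0},
    {"dx": 0.005,"dy": 0.035,"dz": 0,"spin": 0,"grip": 0},
  ],
)

```text
time_s: 7.85
ee_pos: [508.3, -322.1, 202.0]
tool_rot: [0.996, -0.086, 0.0, 0.0]
ft_force: [-0.6, 0.3, -0.1]
finger_gap: 42.9
finger_force: 0.0
```

Emit:
jog_arm(
  plan=[
    {"dx": 0.003,"dy": 0.024,"dz": 0,"spin": 0,"grip": 0},
    {"dx": 0,"dy": 0,"dz": 0,"spin": 0,"grip": 0},
    {"dx": 0,"dy": 0,"dz": 0,"spin": 0,"grip": 0},
    {"dx": 0,"dy": 0,"dz": 0,"spin": 0,"grip": 0},
    {"dx": 0,"dy": 0,"dz": 0,"spin": 0,"grip": 0},
  ],
)

```text
time_s: 8.35
ee_pos: [508.0, -342.7, 201.6]
tool_rot: [0.996, -0.085, 0.0, -0.0]
ft_force: [-0.2, -0.0, -0.0]
finger_gap: 42.9
finger_force: 0.0
```

```bash
python3 -c "
from h import *
go(507.1,-344,79)"
```

```text
t 8.35 pos [ 508.  -342.7  201.6] toolx [ 0.986 -0.169  0.   ] toolz [ 0.  0. -1.] yaw -0.1698 gap 42.9 F [-0.2 -0.  -0. ] 0.0 
d(m, tool) [-0.0007  0.0014  0.1226]
```

Emit:
jog_arm(
  plan=[
    {"dx": 0,"dy": 0.001,"dz": 0.035,"spin": 0,"grip": 0},
    {"dx": 0,"dy": 0,"dz": 0.035,"spin": 0,"grip": 0},
    {"dx": 0,"dy": 0,"dz": 0.03,"spin": 0,"grip": 0},
    {"dx": 0,"dy": 0,"dz": 0.015,"spin": 0,"grip": 0},
    {"dx": 0,"dy": 0,"dz": 0.008,"spin": 0,"grip": 0},
  ],
)

```text
time_s: 8.85
ee_pos: [507.0, -343.6, 76.8]
tool_rot: [0.996, -0.085, -0.001, -0.001]
ft_force: [0.5, -0.9, -0.1]
finger_gap: 42.4
finger_force: 0.0
```

Emit:
jog_arm(
  plan=[
    {"dx": 0,"dy": 0,"dz": 0,"spin": 0,"grip": -1},
    {"dx": 0,"dy": 0,"dz": 0,"spin": 0,"grip": -1},
    {"dx": 0,"dy": 0,"dz": 0,"spin": 0,"grip": -1},
    {"dx": 0,"dy": 0,"dz": 0,"spin": 0,"grip": -1},
    {"dx": 0,"dy": 0,"dz": 0,"spin": 0,"grip": -1},
  ],
  force=25,
)

```text
time_s: 9.35
ee_pos: [508.3, -345.4, 79.7]
tool_rot: [0.996, -0.086, 0.001, 0.001]
ft_force: [0.2, 1.1, 4.1]
finger_gap: 16.8
finger_force: 24.8
```

Emit:
jog_arm(
  plan=[
    {"dx": 0,"dy": 0,"dz": -0.01,"spin": 0,"grip": -1},
    {"dx": 0,"dy": 0,"dz": -0.025,"spin": 0,"grip": -1},
    {"dx": 0,"dy": 0,"dz": -0.025,"spin": 0,"grip": -1},
    {"dx": 0,"dy": 0,"dz": -0.025,"spin": 0,"grip": -1},
    {"dx": 0,"dy": 0,"dz": -0.025,"spin": 0,"grip": -1},
  ],
)

```text
time_s: 9.85
ee_pos: [507.4, -345.0, 190.1]
tool_rot: [0.996, -0.086, 0.0, 0.0]
ft_force: [0.2, -0.4, 0.2]
finger_gap: 17.2
finger_force: 24.4
```

```bash
python3 -c "
from h import *
go(517.4,24,190)"
```

```text
t 9.85 pos [ 507.4 -345.   190.1] toolx [ 0.985 -0.17   0.   ] toolz [ 0.    -0.001 -1.   ] yaw -0.1713 gap 17.2 F [ 0.2 -0.4  0.2] 24.414814710617065 
d(m, tool) [-5.310e-02 -3.653e-01 -1.000e-04]
```

Emit:
jog_arm(
  plan=[
    {"dx": -0.005,"dy": -0.025,"dz": 0,"spin": 0,"grip": -1},
    {"dx": -0.006,"dy": -0.04,"dz": 0,"spin": 0,"grip": -1},
    {"dx": -0.006,"dy": -0.04,"dz": 0,"spin": 0,"grip": -1},
    {"dx": -0.006,"dy": -0.04,"dz": 0,"spin": 0,"grip": -1},
    {"dx": -0.006,"dy": -0.04,"dz": 0,"spin": 0,"grip": -1},
  ],
)

```text
time_s: 10.35
ee_pos: [510.3, -156.4, 189.2]
tool_rot: [0.996, -0.086, 0.0, 0.0]
ft_force: [0.3, 0.1, -0.4]
finger_gap: 17.0
finger_force: 24.5
```

Emit:
jog_arm(
  plan=[
    {"dx": -0.006,"dy": -0.04,"dz": 0,"spin": 0,"grip": -1},
    {"dx": -0.006,"dy": -0.04,"dz": 0,"spin": 0,"grip": -1},
    {"dx": -0.006,"dy": -0.04,"dz": 0,"spin": 0,"grip": -1},
    {"dx": -0.006,"dy": -0.04,"dz": 0,"spin": 0,"grip": -1},
    {"dx": 0,"dy": -0.02,"dz": 0,"spin": 0,"grip": -1},
  ],
)

```text
time_s: 10.85
ee_pos: [517.2, 26.7, 189.3]
tool_rot: [0.996, -0.085, 0.0, -0.0]
ft_force: [0.1, -1.3, 0.2]
finger_gap: 17.2
finger_force: 24.5
```

Emit:
jog_arm(
  plan=[
    {"dx": 0,"dy": 0,"dz": 0,"spin": 0,"grip": -1},
    {"dx": 0,"dy": 0,"dz": 0,"spin": 0,"grip": -1},
    {"dx": 0,"dy": 0,"dz": 0.01,"spin": 0,"grip": -1},
    {"dx": 0,"dy": 0,"dz": 0.01,"spin": 0,"grip": -1},
    {"dx": 0,"dy": 0,"dz": 0.01,"spin": 0,"grip": -1},
  ],
)

```text
time_s: 11.35
ee_pos: [517.0, 22.9, 156.9]
tool_rot: [0.996, -0.086, -0.001, 0.0]
ft_force: [-1.7, 0.2, -0.4]
finger_gap: 16.9
finger_force: 24.5
```

```bash
python3 -c "
from h import *
go(517.4,24,84)"
```

```text
t 11.35 pos [517.   22.9 156.9] toolx [ 0.985 -0.172 -0.001] toolz [-0.001 -0.    -1.   ] yaw -0.1727 gap 16.9 F [-1.7  0.2 -0.4] 24.499729871749878 
d(m, tool) [ 0.0003 -0.0012  0.0729]
```

Emit:
jog_arm(
  plan=[
    {"dx": 0,"dy": -0.001,"dz": 0.015,"spin": 0,"grip": -1},
    {"dx": 0,"dy": 0,"dz": 0.015,"spin": 0,"grip": -1},
    {"dx": 0,"dy": 0,"dz": 0.012,"spin": 0,"grip": -1},
    {"dx": 0,"dy": 0,"dz": 0.01,"spin": 0,"grip": -1},
    {"dx": 0,"dy": 0,"dz": 0.01,"spin": 0,"grip": -1},
  ],
)

```text
time_s: 11.85
ee_pos: [517.5, 24.8, 95.3]
tool_rot: [0.996, -0.085, -0.0, 0.0]
ft_force: [0.8, -0.2, -0.4]
finger_gap: 17.3
finger_force: 24.5
```

Emit:
jog_arm(
  plan=[
    {"dx": 0,"dy": 0,"dz": 0.006,"spin": 0,"grip": -1},
    {"dx": 0,"dy": 0,"dz": 0.005,"spin": 0,"grip": -1},
    {"dx": 0,"dy": 0,"dz": 0.002,"spin": 0,"grip": -1},
    {"dx": 0,"dy": 0,"dz": 0,"spin": 0,"grip": -1},
    {"dx": 0,"dy": 0,"dz": 0,"spin": 0,"grip": -1},
  ],
)

```text
time_s: 12.35
ee_pos: [518.0, 24.8, 83.8]
tool_rot: [0.996, -0.085, 0.0, -0.0]
ft_force: [0.2, -0.8, 0.8]
finger_gap: 16.9
finger_force: 24.5
```

Emit:
jog_arm(
  plan=[
    {"dx": 0,"dy": 0,"dz": 0,"spin": 0,"grip": -0.25},
    {"dx": 0,"dy": 0,"dz": 0,"spin": 0,"grip": -0.25},
    {"dx": 0,"dy": 0,"dz": 0,"spin": 0,"grip": -0.25},
    {"dx": 0,"dy": 0,"dz": -0.01,"spin": 0,"grip": -0.25},
    {"dx": 0,"dy": 0,"dz": -0.03,"spin": 0,"grip": -0.25},
  ],
)

```text
time_s: 12.85
ee_pos: [515.1, 24.9, 121.1]
tool_rot: [0.996, -0.086, -0.003, 0.0]
ft_force: [0.5, -0.1, -0.2]
finger_gap: 32.0
finger_force: 0.0
```

Emit:
jog_arm(
  plan=[
    {"dx": 0,"dy": 0,"dz": -0.04,"spin": 0,"grip": 0},
    {"dx": 0,"dy": 0,"dz": -0.045,"spin": 0,"grip": 1},
    {"dx": 0,"dy": 0,"dz": -0.045,"spin": 0,"grip": 1},
    {"dx": 0,"dy": 0,"dz": 0,"spin": 0,"grip": 1},
    {"dx": 0,"dy": 0,"dz": 0,"spin": 0,"grip": 1},
  ],
)

```text
time_s: 13.35
ee_pos: [518.7, 24.7, 255.7]
tool_rot: [0.996, -0.085, 0.002, -0.0]
ft_force: [-0.3, -0.2, -0.8]
finger_gap: 85.3
finger_force: 0.0
```

```bash
python3 -c "
from h import *
go(517.4,24,260)
S=bot.capture('scene')[:,:,::-1]
T=bot.capture('top')[:,:,::-1]
cv2.imwrite('pics/c4.png',np.hstack([cv2.resize(S[70:220,210:330],(480,600),interpolation=2),cv2.resize(T[160:310,75:155],(320,600),interpolation=2)]))"
```

```text
t 13.35 pos [518.7  24.7 255.7] toolx [ 0.985 -0.17   0.004] toolz [ 0.004 -0.    -1.   ] yaw -0.1712 gap 85.3 F [-0.3 -0.2 -0.8] 0.0 
d(m, tool) [-0.0011  0.0009 -0.0043]
```

View pics/c4.png

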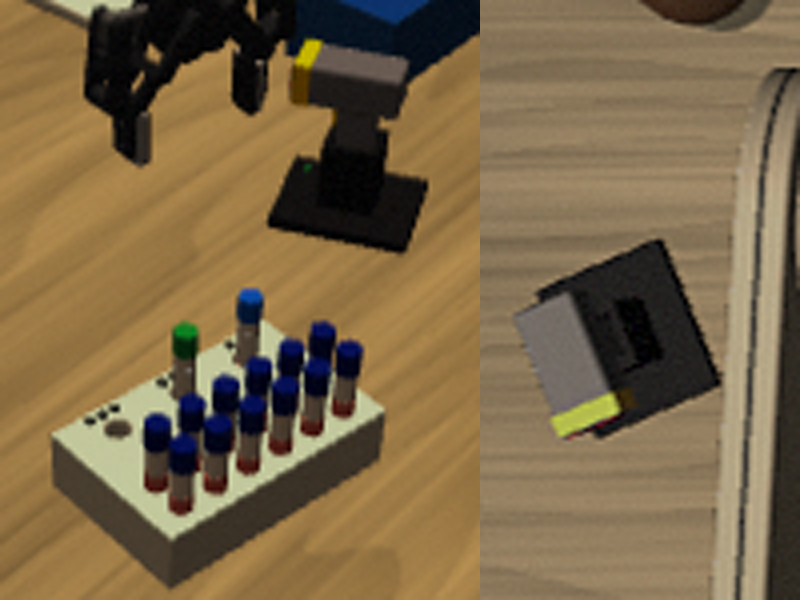

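Both tubes stand seated. The green cap at scene (256,155) and the blue at (272,144) are level with the navy ones. The scanner head with its yellow window end at (287,88) is clear to reach. I'll cross-check its position against the cradle.

Run:
```python
from h import *
f,cx,cy,R,t=cam("scene");print("scene cam",-R.T@t)
for o in((434.4,341.9),(434.7,337.6)):
    c,s=np.cos(.415),np.sin(.415)
    W=lambda x,y,z:[o[0]+c*x-s*y,o[1]+s*x+c*y,z]
    print(o)
    for nm,p in(("base--",(-60,-50,12)),("base+-",(60,-50,12)),("base++",(60,50,12)),("base-+",(-60,50,12)),("h--",(-55,-21,143)),("h+-",(35,-21,143)),("h++",(35,21,143)),("h-+",(-55,21,143)),("rim--",(-24,-21,72)),("rim+-",(24,-21,72))):
        print(nm,proj("scene",W(*p)).round(1),proj("top",W(*p)).round(1))
S=cv2.imread("pics/c4.png")
```

```text
scene cam [1085.47312912 -677.97876706  858.18760462]
(434.4, 341.9)
base-- [275.2 124.4] [135.3 256.3]
base+- [310.1 131. ] [119.3 219.5]
base++ [315.6 114.5] [ 88.1 233.5]
base-+ [282.1 108.5] [104.  270.6]
h-- [281.1  86.2] [110.5 263.8]
h+- [308.7  90.8] [ 97.1 232.7]
h++ [311.2  84.2] [ 82.4 239.3]
h-+ [284.1  79.7] [ 95.7 270.5]
rim-- [288.8 106.6] [114.7 250.9]
rim+- [303.1 109.2] [108.1 235.4]
(434.7, 337.6)
base-- [274.4 125. ] [136.7 256.2]
base+- [309.5 131.6] [120.8 219.4]
base++ [314.9 115. ] [ 89.6 233.3]
base-+ [281.4 109. ] [105.4 270.4]
h-- [280.3  86.7] [112.1 263.7]
h+- [308.   91.4] [ 98.8 232.5]
h++ [310.5  84.8] [ 84.  239.2]
h-+ [283.4  80.3] [ 97.3 270.4]
rim-- [288.1 107.2] [116.3 250.8]
rim+- [302.4 109.8] [109.6 235.2]
```

Emit:
jog_arm(
  plan=[
    {"dx": 0,"dy": 0,"dz": 0,"spin": -0.234,"grip": 1},
    {"dx": 0,"dy": 0,"dz": 0,"spin": -0.234,"grip": 1},
    {"dx": 0,"dy": 0,"dz": 0,"spin": -0.234,"grip": 1},
    {"dx": 0,"dy": 0,"dz": 0,"spin": -0.234,"grip": 1},
    {"dx": 0,"dy": 0,"dz": 0,"spin": -0.236,"grip": 1},
  ],
)

```text
time_s: 13.95
ee_pos: [516.4, 24.8, 251.0]
tool_rot: [0.978, 0.208, -0.002, -0.001]
ft_force: [-0.1, -0.4, 0.5]
finger_gap: 85.3
finger_force: 0.0
```

Emit:
jog_arm(
  plan=[
    {"dx": 0.008,"dy": -0.035,"dz": 0,"spin": 0,"grip": 1},
    {"dx": 0.008,"dy": -0.035,"dz": 0,"spin": 0,"grip": 1},
    {"dx": 0.008,"dy": -0.035,"dz": 0,"spin": 0,"grip": 1},
    {"dx": 0.008,"dy": -0.035,"dz": 0,"spin": 0,"grip": 1},
    {"dx": 0.008,"dy": -0.035,"dz": 0,"spin": 0,"grip": 1},
  ],
)

```text
time_s: 14.45
ee_pos: [482.2, 202.0, 251.1]
tool_rot: [0.979, 0.206, -0.002, 0.0]
ft_force: [0.7, 0.3, -0.4]
finger_gap: 85.4
finger_force: 0.0
```

```bash
python3 -c "
from h import *
go(453.1,348.1,102);print(bot.get_state()['joints'])"
```

```text
t 14.45 pos [482.2 202.  251.1] toolx [ 0.915  0.403 -0.004] toolz [-0.004 -0.001 -1.   ] yaw 0.4146 gap 85.4 F [ 0.7  0.3 -0.4] 0.0 
d(m, tool) [ 0.0328 -0.1453  0.149 ]
[ 2.98692611e-01 -8.34859365e-02  1.66951084e+00  1.47255342e-05
  1.55924098e+00  1.45488031e+00]
```

Emit:
jog_arm(
  plan=[
    {"dx": 0.008,"dy": -0.034,"dz": 0,"spin": 0,"grip": 1},
    {"dx": 0.008,"dy": -0.034,"dz": 0,"spin": 0,"grip": 1},
    {"dx": 0.008,"dy": -0.034,"dz": 0,"spin": 0,"grip": 1},
    {"dx": 0.008,"dy": -0.025,"dz": 0,"spin": 0,"grip": 1},
    {"dx": 0,"dy": -0.014,"dz": 0,"spin": 0,"grip": 1},
  ],
)

```text
time_s: 14.95
ee_pos: [454.7, 344.4, 250.9]
tool_rot: [0.978, 0.207, -0.002, 0.0]
ft_force: [-0.8, 0.5, 0.1]
finger_gap: 85.5
finger_force: 0.0
```

Emit:
jog_arm(
  plan=[
    {"dx": 0,"dy": 0,"dz": 0.01,"spin": 0,"grip": 1},
    {"dx": 0,"dy": 0,"dz": 0.02,"spin": 0,"grip": 1},
    {"dx": 0,"dy": 0,"dz": 0.02,"spin": 0,"grip": 1},
    {"dx": 0,"dy": 0,"dz": 0,"spin": 0,"grip": 1},
    {"dx": 0,"dy": 0,"dz": 0,"spin": 0,"grip": 1},
  ],
)

```text
time_s: 15.45
ee_pos: [455.9, 341.6, 202.4]
tool_rot: [0.979, 0.205, -0.001, 0.001]
ft_force: [0.8, 0.6, -0.6]
finger_gap: 85.4
finger_force: 0.0
```

```bash
python3 -c "
from h import *
go(453.1,348.1,102)
S=bot.capture('scene')[:,:,::-1]
T=bot.capture('top')[:,:,::-1]
cv2.imwrite('pics/c5.png',np.hstack([cv2.resize(S[40:140,250:350],(500,500),interpolation=2),cv2.resize(T[200:300,75:135],(300,500),interpolation=2)]))"
```

```text
t 15.45 pos [455.9 341.6 202.4] toolx [ 0.916  0.402 -0.002] toolz [-0.002 -0.001 -1.   ] yaw 0.4137 gap 85.4 F [ 0.8  0.6 -0.6] 0.0 
d(m, tool) [ 0.0003 -0.0072  0.1004]
```

View pics/c5.png

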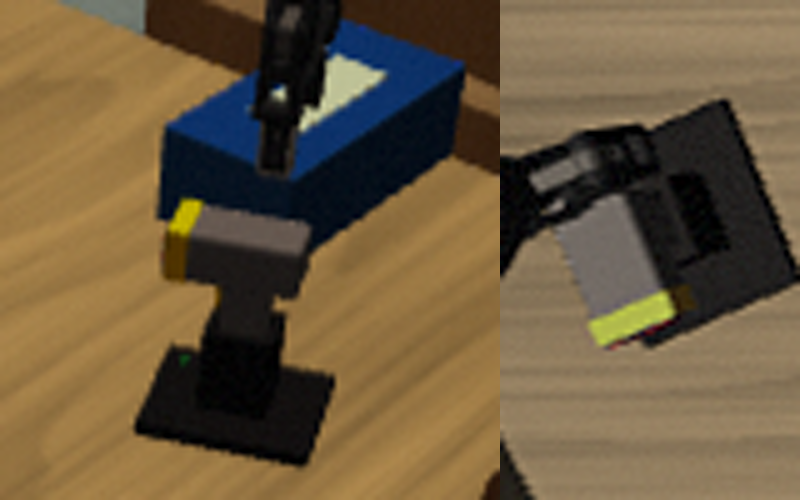

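The gripper hangs above the +x end of the head, in the scene at (305,75) over the head at (300,88). It is about 7 mm short in y, which I'll correct on the way down.

Emit:
jog_arm(
  plan=[
    {"dx": 0,"dy": -0.007,"dz": 0.01,"spin": 0,"grip": 1},
    {"dx": 0,"dy": 0,"dz": 0.025,"spin": 0,"grip": 1},
    {"dx": 0,"dy": 0,"dz": 0.025,"spin": 0,"grip": 1},
    {"dx": 0,"dy": 0,"dz": 0.025,"spin": 0,"grip": 1},
    {"dx": 0,"dy": 0,"dz": 0.015,"spin": 0,"grip": 1},
  ],
)

```text
time_s: 16.05
ee_pos: [452.3, 349.2, 101.1]
tool_rot: [0.979, 0.206, -0.001, 0.0]
ft_force: [-0.1, 0.4, -0.1]
finger_gap: 85.3
finger_force: 0.0
```

Emit:
jog_arm(
  plan=[
    {"dx": 0,"dy": 0,"dz": 0,"spin": 0,"grip": 0.3},
    {"dx": 0,"dy": 0,"dz": 0,"spin": 0,"grip": 0.1},
    {"dx": 0,"dy": 0,"dz": 0,"spin": 0,"grip": -0.1},
    {"dx": 0,"dy": 0,"dz": 0,"spin": 0,"grip": -0.3},
    {"dx": 0,"dy": 0,"dz": 0,"spin": 0,"grip": -0.5},
  ],
  force=25,
)

```text
time_s: 16.55
ee_pos: [454.5, 350.3, 105.2]
tool_rot: [0.979, 0.206, 0.002, -0.001]
ft_force: [1.1, 1.2, 5.3]
finger_gap: 42.0
finger_force: 26.4
```

```bash
python3 -c "
from h import *
go(453.1,348.1,102);print(bot.get_state()['wrist_torque'])"
```

```text
t 16.55 pos [454.5 350.3 105.2] toolx [0.915 0.403 0.003] toolz [ 0.003  0.002 -1.   ] yaw 0.4148 gap 42.0 F [1.1 1.2 5.3] 26.37863427400589 
d(m, tool) [-0.0022  0.0015  0.0032]
[0.24264406 0.00365076 0.04172265]
```

Emit:
jog_arm(
  plan=[
    {"dx": 0,"dy": 0,"dz": 0,"spin": 0,"grip": -1},
    {"dx": 0,"dy": 0,"dz": -0.01,"spin": 0,"grip": -1},
    {"dx": 0,"dy": 0,"dz": -0.015,"spin": 0,"grip": -1},
    {"dx": 0,"dy": 0,"dz": -0.015,"spin": 0,"grip": -1},
    {"dx": 0,"dy": 0,"dz": -0.008,"spin": 0,"grip": -1},
  ],
  force=60,
)

```text
time_s: 17.05
ee_pos: [454.2, 349.8, 154.0]
tool_rot: [0.979, 0.206, 0.001, -0.0]
ft_force: [0.4, 0.5, -2.4]
finger_gap: 41.5
finger_force: 61.5
```

Emit:
jog_arm(
  plan=[
    {"dx": 0,"dy": 0,"dz": 0,"spin": 0,"grip": -1},
    {"dx": 0,"dy": 0,"dz": 0,"spin": 0,"grip": -1},
    {"dx": 0,"dy": 0,"dz": 0,"spin": 0,"grip": -1},
    {"dx": 0,"dy": 0,"dz": 0,"spin": 0,"grip": -1},
    {"dx": 0,"dy": 0,"dz": 0,"spin": 0,"grip": -1},
  ],
)

```text
time_s: 17.55
ee_pos: [453.0, 349.2, 150.6]
tool_rot: [0.979, 0.206, -0.001, 0.0]
ft_force: [0.9, -0.3, -1.4]
finger_gap: 41.4
finger_force: 61.4
```

```bash
python3 -c "
from h import *
go(453.1,348.1,102);print(bot.get_state()['wrist_torque'])
S=bot.capture('scene')[:,:,::-1]
T=bot.capture('top')[:,:,::-1]
cv2.imwrite('pics/c6.png',np.hstack([cv2.resize(S[40:140,250:350],(500,500),interpolation=2),cv2.resize(T[200:300,75:135],(300,500),interpolation=2)]))"
```

```text
t 17.55 pos [453.  349.2 150.6] toolx [ 0.915  0.403 -0.001] toolz [-0.001 -0.001 -1.   ] yaw 0.4148 gap 41.4 F [ 0.9 -0.3 -1.4] 61.40256643295288 
d(m, tool) [-0.0003  0.001   0.0486]
[ 0.07299176 -0.06903841 -0.00295569]
```

View pics/c6.png

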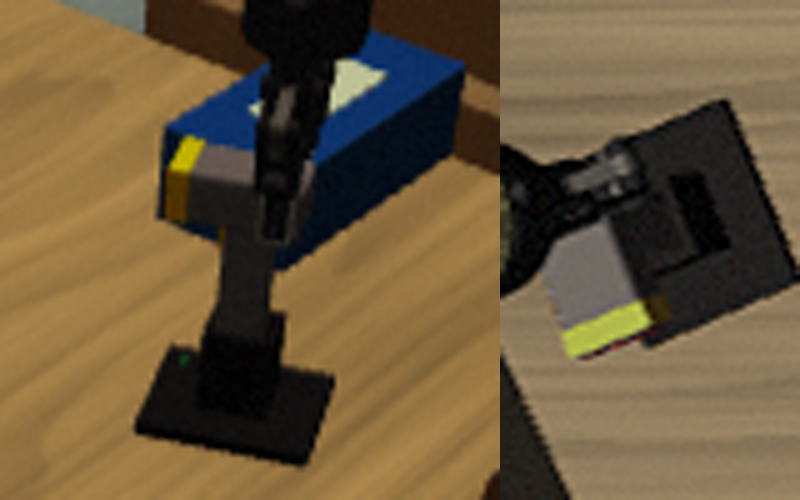

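The scanner is up by about 47 mm and hangs straight, with its handle still about 12 mm inside the socket rim. The tool only turns about its own z, so I'll tip the scanner about the pad axis. I'll hook its foot on the rim and follow an arc towards the window side, starting with half of it under a softer grip.

Emit:
jog_arm(
  plan=[
    {"dx": 0,"dy": 0,"dz": 0,"spin": 0,"grip": -1},
    {"dx": -0.014,"dy": 0,"dz": -0.003,"spin": 0,"grip": -1},
    {"dx": -0.015,"dy": 0,"dz": -0.002,"spin": 0,"grip": -1},
    {"dx": -0.014,"dy": 0,"dz": 0,"spin": 0,"grip": -1},
    {"dx": -0.014,"dy": 0,"dz": 0.002,"spin": 0,"grip": -1},
  ],
  force=30,
)

```text
time_s: 18.15
ee_pos: [402.0, 327.9, 155.7]
tool_rot: [0.979, 0.206, 0.002, -0.001]
ft_force: [3.7, 5.1, -2.3]
finger_gap: 41.4
finger_force: 49.9
```

Emit:
jog_arm(
  plan=[
    {"dx": -0.013,"dy": 0,"dz": 0.004,"spin": 0,"grip": -1},
    {"dx": -0.014,"dy": 0,"dz": 0.005,"spin": 0,"grip": -1},
    {"dx": 0,"dy": 0,"dz": 0,"spin": 0,"grip": -1},
    {"dx": 0,"dy": 0,"dz": 0,"spin": 0,"grip": -1},
    {"dx": 0,"dy": 0,"dz": 0,"spin": 0,"grip": -1},
  ],
)

```text
time_s: 18.65
ee_pos: [376.4, 316.5, 145.9]
tool_rot: [0.979, 0.206, -0.0, -0.001]
ft_force: [-2.4, 5.0, 2.4]
finger_gap: 41.6
finger_force: 50.5
```

```bash
python3 -c "
from h import *
go(453.1,348.1,102);print(bot.get_state()['wrist_torque'])
S=bot.capture('scene')[:,:,::-1]
T=bot.capture('top')[:,:,::-1]
cv2.imwrite('pics/c7.png',np.hstack([cv2.resize(S[40:140,230:330],(500,500),interpolation=2),cv2.resize(T[200:300,75:135],(300,500),interpolation=2)]))"
```

```text
t 18.65 pos [376.4 316.5 145.9] toolx [0.915 0.403 0.   ] toolz [-0.001  0.001 -1.   ] yaw 0.4153 gap 41.6 F [-2.4  5.   2.4] 50.54147779941559 
d(m, tool) [0.0829 0.0021 0.0439]
[1.16993724 0.63398754 0.26887473]
```

View pics/c7.png

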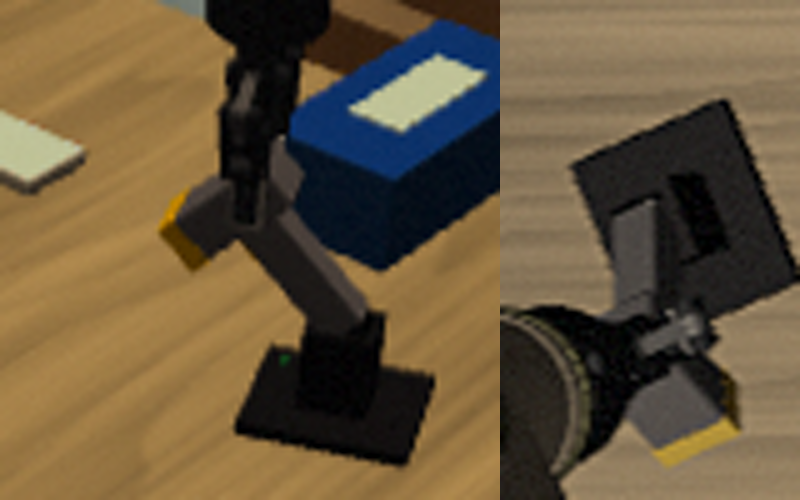

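It is tipped by about 45°, with the foot hooked on the rim and the window face at scene (268,88) turning down. Continuing the arc.

Emit:
jog_arm(
  plan=[
    {"dx": -0.012,"dy": 0,"dz": 0.007,"spin": 0,"grip": -1},
    {"dx": -0.012,"dy": 0,"dz": 0.008,"spin": 0,"grip": -1},
    {"dx": -0.01,"dy": 0,"dz": 0.01,"spin": 0,"grip": -1},
    {"dx": -0.009,"dy": 0,"dz": 0.011,"spin": 0,"grip": -1},
    {"dx": -0.007,"dy": 0,"dz": 0.012,"spin": 0,"grip": -1},
  ],
)

```text
time_s: 19.25
ee_pos: [331.8, 296.5, 98.4]
tool_rot: [0.979, 0.206, 0.001, -0.001]
ft_force: [-0.5, 4.5, 3.1]
finger_gap: 41.5
finger_force: 53.3
```

Emit:
jog_arm(
  plan=[
    {"dx": -0.006,"dy": 0,"dz": 0.013,"spin": 0,"grip": -1},
    {"dx": 0,"dy": 0,"dz": 0.003,"spin": 0,"grip": -1},
    {"dx": 0,"dy": 0,"dz": 0,"spin": 0,"grip": -1},
    {"dx": 0,"dy": 0,"dz": 0,"spin": 0,"grip": -1},
    {"dx": 0,"dy": 0,"dz": 0,"spin": 0,"grip": -1},
  ],
)

```text
time_s: 19.75
ee_pos: [325.2, 292.5, 81.0]
tool_rot: [0.979, 0.206, -0.001, 0.001]
ft_force: [-0.6, -0.3, -1.5]
finger_gap: 41.3
finger_force: 53.0
```

```bash
python3 -c "
from h import *
go(330,295,86);print(bot.get_state()['wrist_torque'])
S=bot.capture('scene')[:,:,::-1]
T=bot.capture('top')[:,:,::-1]
cv2.imwrite('pics/c8.png',np.hstack([cv2.resize(S[40:140,220:320],(500,500),interpolation=2),cv2.resize(T[200:300,75:135],(300,500),interpolation=2)]))"
```

```text
t 19.75 pos [325.2 292.5  81. ] toolx [ 0.915  0.403 -0.001] toolz [-0.001 -0.001 -1.   ] yaw 0.4143 gap 41.3 F [-0.6 -0.3 -1.5] 52.97607243061066 
d(m, tool) [ 0.0054 -0.0004 -0.005 ]
[-0.03137182  0.04145532 -0.03733984]
```

View pics/c8.png

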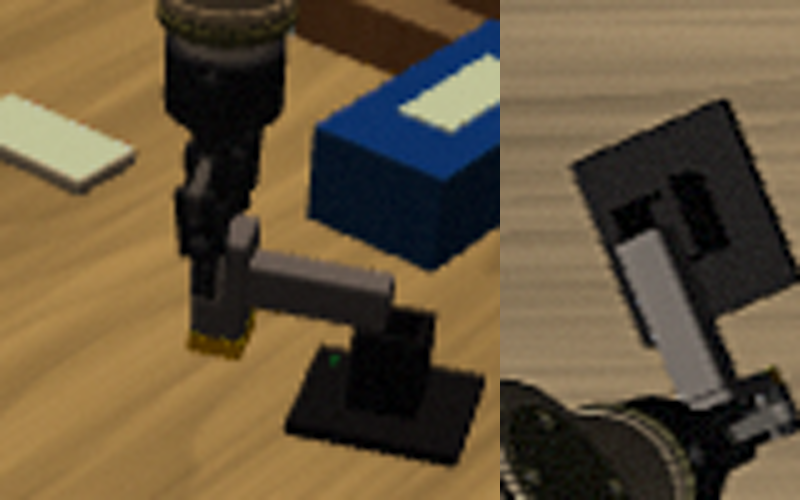

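The scanner is tipped fully over. The head is upright at scene (264,100) with the yellow window end down, and the handle lies level on the rim. I'll grip firmly and lift away.

Emit:
jog_arm(
  plan=[
    {"dx": 0,"dy": 0,"dz": 0,"spin": 0,"grip": -1},
    {"dx": 0,"dy": 0,"dz": 0,"spin": 0,"grip": -1},
    {"dx": 0,"dy": 0,"dz": 0,"spin": 0,"grip": -1},
    {"dx": 0,"dy": 0,"dz": -0.01,"spin": 0,"grip": -1},
    {"dx": 0,"dy": 0,"dz": -0.02,"spin": 0,"grip": -1},
  ],
  force=100,
)

```text
time_s: 20.35
ee_pos: [324.1, 292.2, 110.6]
tool_rot: [0.979, 0.206, -0.002, 0.001]
ft_force: [-0.5, 0.6, -1.6]
finger_gap: 41.0
finger_force: 101.0
```

Emit:
jog_arm(
  plan=[
    {"dx": 0,"dy": 0,"dz": -0.03,"spin": 0,"grip": -1},
    {"dx": 0,"dy": 0,"dz": -0.035,"spin": 0,"grip": -1},
    {"dx": 0,"dy": 0,"dz": -0.035,"spin": 0,"grip": -1},
    {"dx": 0,"dy": 0,"dz": -0.035,"spin": 0,"grip": -1},
    {"dx": 0,"dy": 0,"dz": -0.03,"spin": 0,"grip": -1},
  ],
)

```text
time_s: 20.85
ee_pos: [325.3, 293.1, 279.3]
tool_rot: [0.979, 0.206, 0.001, -0.0]
ft_force: [0.8, 0.9, -2.5]
finger_gap: 41.0
finger_force: 101.0
```

Emit:
jog_arm(
  plan=[
    {"dx": 0,"dy": 0,"dz": -0.01,"spin": 0,"grip": -1},
    {"dx": 0.004,"dy": 0.015,"dz": 0,"spin": 0,"grip": -1},
    {"dx": 0.008,"dy": 0.025,"dz": 0,"spin": 0,"grip": -1},
    {"dx": 0.009,"dy": 0.03,"dz": 0,"spin": 0,"grip": -1},
    {"dx": 0.009,"dy": 0.03,"dz": 0,"spin": 0,"grip": -1},
  ],
)

```text
time_s: 21.35
ee_pos: [393.0, 212.7, 285.4]
tool_rot: [0.978, 0.206, -0.001, 0.0]
ft_force: [2.0, 0.3, -1.4]
finger_gap: 40.9
finger_force: 101.3
```

```bash
python3 -c "
from h import *
go(522.5,53.5,285)"
```

```text
t 21.35 pos [393.  212.7 285.4] toolx [ 0.915  0.404 -0.001] toolz [-0.001 -0.    -1.   ] yaw 0.4157 gap 40.9 F [ 2.   0.3 -1.4] 101.28979325294495 
d(m, tool) [0.0541 0.1979 0.0003]
```

Emit:
jog_arm(
  plan=[
    {"dx": 0.009,"dy": 0.03,"dz": 0,"spin": 0,"grip": -1},
    {"dx": 0.009,"dy": 0.03,"dz": 0,"spin": 0,"grip": -1},
    {"dx": 0.009,"dy": 0.03,"dz": 0,"spin": 0,"grip": -1},
    {"dx": 0.009,"dy": 0.03,"dz": 0,"spin": 0,"grip": -1},
    {"dx": 0.008,"dy": 0.03,"dz": 0,"spin": 0,"grip": -1},
  ],
)

```text
time_s: 21.85
ee_pos: [493.9, 92.8, 285.2]
tool_rot: [0.979, 0.206, -0.001, -0.0]
ft_force: [0.1, 0.8, -1.5]
finger_gap: 40.9
finger_force: 101.3
```

Emit:
jog_arm(
  plan=[
    {"dx": 0.007,"dy": 0.024,"dz": 0,"spin": 0,"grip": -1},
    {"dx": 0.003,"dy": 0.018,"dz": 0,"spin": 0,"grip": -1},
    {"dx": 0,"dy": 0.006,"dz": 0,"spin": 0,"grip": -1},
    {"dx": 0,"dy": 0,"dz": 0,"spin": 0,"grip": -1},
    {"dx": 0,"dy": 0,"dz": 0,"spin": 0,"grip": -1},
  ],
)

```text
time_s: 22.35
ee_pos: [521.6, 54.7, 285.9]
tool_rot: [0.979, 0.206, -0.0, -0.0]
ft_force: [0.7, 0.0, -2.7]
finger_gap: 41.1
finger_force: 101.4
```

```bash
python3 -c "
from h import *
go(522.5,53.5,285)
S=bot.capture('scene')[:,:,::-1];T=bot.capture('top')[:,:,::-1]
cv2.imwrite('pics/s9.png',S);cv2.imwrite('pics/t9.png',T)
cv2.imwrite('pics/c9.png',np.hstack([cv2.resize(S[60:180,220:320],(500,600),interpolation=2),cv2.resize(T[150:270,170:230],(300,600),interpolation=2)]))"
```

```text
t 22.35 pos [521.6  54.7 285.9] toolx [ 0.915  0.403 -0.001] toolz [-0.001  0.    -1.   ] yaw 0.415 gap 41.1 F [ 0.7  0.  -2.7] 101.43375277519226 
d(m, tool) [0.0003 0.0014 0.0009]
```

View pics/c9.png

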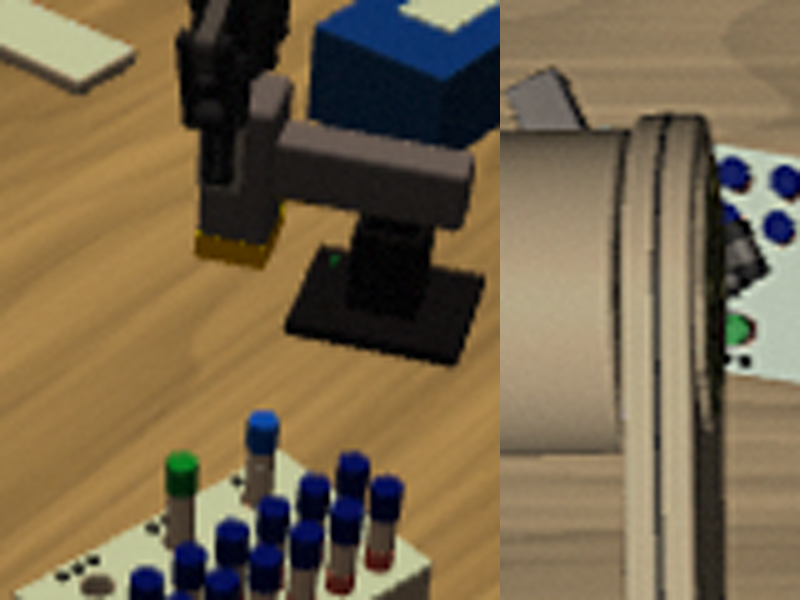

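Run:
```python
from h import *
p0=bot.get_state()['ee_pos'];ps=.415;X=np.array([np.cos(ps),np.sin(ps),0]);N=np.array([np.sin(ps),-np.cos(ps),0])
f,cx,cy,R,t=cam("scene");C=-R.T@t
def hit(u,v,off):
    p=((u+.5)/5-.5+220,(v+.5)/5-.5+60);d=R.T@np.array([(p[0]-cx)/f,(p[1]-cy)/f,1.])
    k=((p0+off*N-C)@N)/(d@N);q=C+k*d-p0;return np.round([q@X,q[2]],1)
for nm,u,v,o in(("win bl",195,257,21),("win br",263,268,21),("band tl",197,233,21),("band tr",268,240,21),("handle bot L",280,201,13),("handle bot R",462,230,13),("handle topfront R",466,183,13),("handle topfront L",283,152,13)):print(nm,hit(u,v,o))
# check of scene calibration on the seated caps (108 high)
I=cv2.imread("pics/s9.png").astype(int)[130:175,240:290];b,g,r=I[...,0],I[...,1],I[...,2]
print("blue",[ (p,s) for p,s in blobs((b>r+70)&(g>60)&(b>g+30),8,(240,130))],"green",blobs((g>r+40)&(g>b+30),8,(240,130)))
print(proj("scene",[527.6,83.1,105]),proj("scene",[517.4,24,105]))
```

```text
win bl [-12.2 -43.9]
win br [ 23.6 -43. ]
band tl [-11.5 -29.3]
band tr [ 25.4 -25.9]
handle bot L [28.5 -7.4]
handle bot R [120.2  -5.7]
handle topfront R [119.1  20.6]
handle topfront L [28.5 20.4]
blue [(array([272.  , 143.15]), 13)] green [(array([255.91, 152.26]), 23)]
[271.40944383 144.96179737] [255.28254527 153.4818671 ]
```

The scanner points straight down to within 2°. Its window centre is about 5 mm along tool x from the TCP and 46 mm below it, so it sits at z ≈ 240. I'll correct by −6 mm in x, +1 mm in y and 12 mm down, then let it settle.

Emit:
jog_arm(
  plan=[
    {"dx": -0.002,"dy": 0.001,"dz": 0.004,"spin": 0,"grip": -1},
    {"dx": -0.002,"dy": 0,"dz": 0.004,"spin": 0,"grip": -1},
    {"dx": -0.002,"dy": 0,"dz": 0.004,"spin": 0,"grip": -1},
    {"dx": 0,"dy": 0,"dz": 0,"spin": 0,"grip": -1},
    {"dx": 0,"dy": 0,"dz": 0,"spin": 0,"grip": -1},
  ],
)

```text
time_s: 22.95
ee_pos: [516.9, 50.8, 274.1]
tool_rot: [0.979, 0.206, -0.0, -0.0]
ft_force: [0.0, -0.8, -2.0]
finger_gap: 41.1
finger_force: 101.4
```

Emit:
jog_arm(
  plan=[
    {"dx": 0,"dy": 0,"dz": 0,"spin": 0,"grip": -1},
    {"dx": 0,"dy": 0,"dz": 0,"spin": 0,"grip": -1},
    {"dx": 0,"dy": 0,"dz": 0,"spin": 0,"grip": -1},
    {"dx": 0,"dy": 0,"dz": 0,"spin": 0,"grip": -1},
    {"dx": 0,"dy": 0,"dz": 0,"spin": 0,"grip": -1},
  ],
)

```text
time_s: 23.45
ee_pos: [517.1, 50.8, 274.3]
tool_rot: [0.979, 0.206, -0.0, -0.0]
ft_force: [0.2, -0.0, -1.9]
finger_gap: 41.0
finger_force: 101.4
```

```bash
python3 -c "
from h import *
go(522.5-6*.915,53.5-6*.403,274)
S=bot.capture('scene')[:,:,::-1]
cv2.imwrite('pics/c10.png',cv2.resize(S[40:290,180:400],(660,600)[:2],interpolation=2));print(bot.get_state()['qvel'].round(4))"
```

```text
t 23.45 pos [517.1  50.8 274.3] toolx [ 0.915  0.403 -0.   ] toolz [-0.  0. -1.] yaw 0.4148 gap 41.0 F [ 0.2 -0.  -1.9] 101.4338743686676 
d(m, tool) [ 0.     -0.0003  0.0003]
[-0.0013 -0.0019  0.0027  0.0005  0.0009  0.0008]
```

View pics/c10.png

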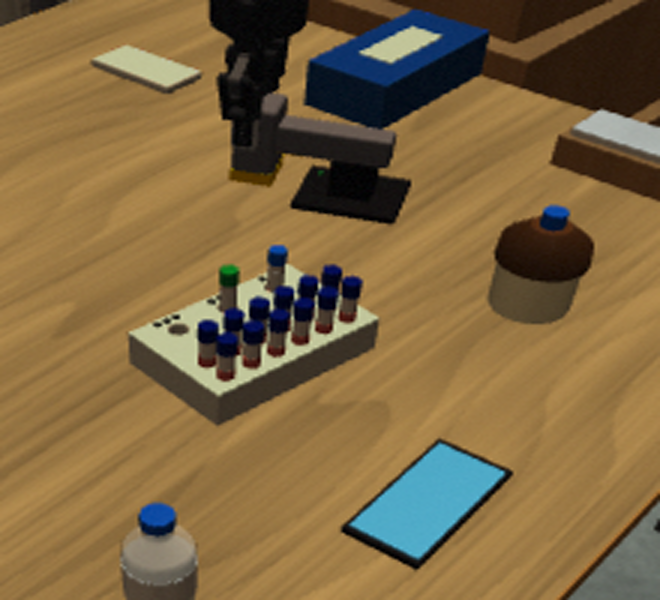

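The scanner window, at scene (265,115), looks down over the middle between the seated green cap at (256,154) and blue cap at (272,146). The scanner is still and touches nothing else. The lantern, sanitiser bottle and phone have not moved.

```bash
python3 -c "
from station import bot
print(bot.sign_off())"
```

```text
the job is handed in; nothing more can be done
None
```

The job is handed in: the blue tube is seated in pocket 1 and the green in pocket 2, and the scanner is held still, window down within about 2° and about 12 cm above the midpoint of the two caps by my camera measurements.

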